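# Take the tallest post out of a drill press's revolving depth stop

### The arm

A 6-joint arm with a two-finger parallel gripper is mounted at the origin on the work surface. World frame = base frame: x ahead of the robot, y to its left, z up, the work surface at z = 0. Lengths are in mm, angles in rad, forces in N, time in s.
With the tool pointing down it reaches from about 350 to 975 mm from the base axis. Payload 7.1 kg.
Tool frame: the origin (TCP) lies at the very end of the fingers, on their centre line; the grasp point (between the pads) lies 19 mm behind it (ctrl.tcp_to_grasp is the distance from the TCP to the grasp point, in mm); z points along the fingers, x is the direction in which the jaws open and shut, and the axes are right-handed (so a half turn about z gives the same grasp; the last joint's range is limited). The gripper opens to 88 mm and grips with 3 to 60 N. Pads are 20 mm wide; open, the fingers measure 115 mm over their backs; the gripper's body (75 mm by 178 mm) begins 61 mm behind the grasp point.
Start: joints at [-1.268, 0.423, 1.63, -0, 1.089, -0.019], TCP at [197.689, -592.894, 222.675] pointing down, gripper open.
Joint ranges: [-3, 3], [-0.9, 2.11], [0.09, 2.58], [-1.31, 4.45], [0.11, 2.69], [-2.54, 2.54]. Speed limits (rad/s): [2.39, 2.39, 3.01, 3.14, 3.14, 3.14].

### API

Orientations are given as a rotation vector (axis times angle).
In Python, from workcell import get_obs, viewer, ctrl, masks_of gives the robot as it stands. The module is installed in compiled form; this text tells all that it offers.
- The arm moves only by the shell command python3 -m inch 'ROWS'. ROWS is JSON, a list of rows, each an object of numbers: "tx", "ty", "tz": the shift along the tool's x, y, z in cm; "ax", "ay", "az": the turn, a rotation vector about the tool's x, y, z in degrees; "jaw": the opening, from 0 (shut) to 1 (fully open). In form: [{"tx": .., "ty": .., "tz": .., "ax": .., "ay": .., "az": .., "jaw": ..}, ...]. A call has 1 to 12 rows; each row shifts and turns the commanded pose from where the row before left it, along the tool's axes as they then stand; what a row does not reach is not made up. A row lasts 1/8 s, in which the tool goes at most 62.5 mm and 10.7 degrees, less where a joint would pass 70% of its speed; a pose out of reach is approached as far as the arm can. A call is refused whole if a number of a shift passes 6.25 or a number of a turn 10.7, either way. A call with a gripper value outside its range is refused whole. The fingers move at their own pace and stop on an object; the grip force is fixed at half the most. Time passes only in rows, so rows that do not move let the fingers close. It gives the time, the measured TCP pose, the force and the opening at its end, in the units of the state.
- get_obs(): the state, without advancing time (a new reading comes with each control period).
- viewer.get_image(name): name is "side" or "top"; returns (picture, depth): 384x512x3 uint8, red, green, blue; 384x512 float32, mm along the optical axis (not along the pixel's ray), 0 where there is no reading.
- viewer.get_calibration(name): a dict with "fx", "fy", "cx", "cy" (pixels), "rvec" (rotation vector, rad) and "tvec" (3), from world to camera coordinates, as OpenCV has them. Camera axes: x right, y down, z forward; pixel columns grow to the right and rows downward; lengths in mm; the calibration is good to about 2 mm. A picture is of the moment at which its call begins. get_calibration takes no time and is no camera call.
- ctrl.close_job(): hands the job in, once; it reports no verdict.
Trained networks look in the newest picture that a camera, given by its name, has taken for a name from the list of things; names that differ only in an ending like _2 or _b are one class to them, and where a whole thing is asked for, a point or a joint stands for the part that bears it (a point fixed in the world has none). Each returns a list of dicts, best first, with "score" (0 to 1); they miss things now and then, are a little off and sometimes report something else, mostly with a low value. They report only what shows in the picture. A call takes as long as a camera call. They do not tell look-alikes from the thing itself.
- masks_of(camera, thing): "pixels" (384x512 bool, what is visible of it) and "location" ([column, row] in pixels, amid what is visible of it).
The state is a dict: "t": time; "qpos": joint angles; "qvel": joint speeds; "joint_torque": joint torques, N m; "ee_pos": TCP position; "orientation": TCP orientation; "ft_force": force on the tool from outside, world axes, zero at the start; "moment": the same for the moment, N m; "width": finger opening in mm.
Only numpy, scipy, OpenCV 4.12 (cv2) and the standard library are available. Lean on these libraries where they do the work, as an engineer would, in place of code of your own. Each camera call takes 0.05 s, during which the arm holds its last target. There are 200 camera calls.

### The job

The revolving depth stop of the drill press is bolted to the bench: turn its turret until the tallest stop post clicks in at the front, over the spring plunger. Then unscrew that post (ordinary right-hand thread), lift it out and set it down in the parts tray without dropping it, upright or lying. Leave the turret clicked in with the empty socket at the front, and do not push the ball, caliper, chuck key or tape roll about.

Things in the scene. Friction and masses are not known exactly. Their poses are not given: they have to be found in the camera images.
- stop_base: Revolving depth stop: grey round cast base, 168 mm across, bolted to the bench by four lugs, never moves. Origin on the turret's vertical axis at bench height, z up; its -x side is the front. On it turns the dark turret disc (144 mm across, top at 38 mm) with six steel bosses (38 mm across, faces 60 mm up) on a circle of 50 mm radius, every 60 degrees, each with an upright 24 mm post.
- turret (a joint): How far the turret has turned since the start, in rad, anticlockwise from above positive (0 at the start, wherever the tallest post then is). Turns endlessly both ways against 0.02 N m of friction and stays where it is left. Every 60 degrees the sprung plunger ball nests between two dowels on the rim: within about 4 degrees it draws itself in and clicks, held against about 0.2 N m; turning it over the dowels, in or out, takes as much.
- handle (a point): Middle of the turret's handle, on the turret's axis 120 mm above the bench: an upright flat steel bar, 48 mm long (this frame's x), 16 mm thick (y), from 103 to 131 mm high, on a slimmer round stem of 15 mm (wider only below 52 mm). It turns with the turret; its length points at the tallest post. To be pinched across its thickness from above.
- socket (a point): Centre of the face of the tallest post's boss, 60 mm above the bench; turns with the turret. At the front it lies at x = -50 mm, y = 0 in stop_base's frame. Coarse right-hand two-start thread, lead 16 mm: turned anticlockwise (from above) the post climbs 2.5 mm per rad and is free after about 2.4 rad from home; more does no harm. About 1 mm play. Half unscrewed, it stays put when let go.
- post_centre (a point): Tallest stop post, steel, 102 mm long, 0.35 kg, top 142 mm above the bench. Point on its axis, half-way along, 31 mm above the boss face when screwed home (as it starts); z up the axis. Round 24 mm shank from 21 mm below this point to 51 mm above it; dark knurled grip bands 21 to 44 mm above. Under it a 34 mm collar, 10 mm high, then the threaded foot, 20 mm long, 23 mm thick, flat-ended.
- post_low (a point): Top of the tallest of the other five posts, 46 mm above its boss (106 mm above the bench), next to the tallest post. The five step down to 82 mm above the bench; they are locked with dark jam nuts and do not come out.
- pointer (a point): Tip of the steel fin on the spring plunger's grey block (24 mm wide, 38 mm high; with its foot and spring cap 84 to 129 mm from the axis) at the front of the base; 47 mm above the bench, 101 mm from the turret's axis. Fixed: it marks the front.
- tray_floor (a point): Parts tray: open aluminium tray with a black rubber floor, 210 mm (x) by 160 mm (y) outside, walls 3 mm thick and 32 mm high. This point is the middle of its inner floor, 5 mm above the bench. It stands fast.
- bowling_ball: Dark red bowling ball, 216 mm across, on a steel cup ring 40 mm high; origin at its centre. Bystander.
- caliper: Digital caliper, 200 mm long, 12 mm high, lying flat; origin under the middle of its beam. Bystander.
- chuck_key: Steel chuck key, T-shaped, 72 mm by 64 mm, 17 mm high, lying flat; origin under the middle of its stem. Bystander.
- tape_roll: Roll of paper tape, 96 mm across, 24 mm high, lying flat; origin at the centre of its underside. Bystander.
Mind the look-alikes: they are no part of the job. What is shaped like the part that bears post_centre but orange is not meant.

How it is judged (in metres and radians):
On the way, in this order (a step that is already met when the one before it is completed fails the run):
1. the tallest post is clicked in at the front, still screwed home (x of socket in the frame of stop_base below -0.048 m and y of socket in the frame of stop_base between -0.004 and 0.004 m and z of post_centre in the frame of socket below 0.033 m), for 0.2 s.
2. the post is unscrewed and lifted clear of its socket, the turret still clicked in at the front (x of socket in the frame of stop_base below -0.048 m and y of socket in the frame of stop_base between -0.004 and 0.004 m and z of post_centre in the frame of socket above 0.056 m), for 0.1 s.
At the end, for the whole second after the job is handed in: The tallest post rests released and still in the parts tray, upright or lying, its centre within 95 mm (x) and 70 mm (y) of the tray's middle and under 56 mm above its floor. The turret is clicked in with the empty socket at the front, within 4 mm of the middle line (x of socket in the frame of stop_base below -0.048 m and y of socket in the frame of stop_base between -0.004 and 0.004 m and x of post_centre in the frame of tray_floor between -0.095 and 0.095 m and y of post_centre in the frame of tray_floor between -0.07 and 0.07 m and z of post_centre in the frame of tray_floor below 0.056 m and linear speed of stop_post below 0.02 m/s and angular speed of stop_post below 0.2 rad/s); the robot touches nothing.
It fails at once if the bowling ball is pushed more than 20 mm (distance of bowling_ball from where it was at the start of the episode above 0.02 m).
It fails at once if the caliper is pushed more than 20 mm (distance of caliper from where it was at the start of the episode above 0.02 m).
It fails at once if the chuck key is pushed more than 20 mm (distance of chuck_key from where it was at the start of the episode above 0.02 m).
It fails at once if the tape roll is pushed more than 20 mm (distance of tape_roll from where it was at the start of the episode above 0.02 m).
It fails at once if the post is dropped (falls freely at more than 1 m/s, as from 50 mm) (linear speed of stop_post above 1 m/s and contact force between stop_post and the fingers below 0.05 N).
It also fails if it takes over 72 s, if anything falls off the work surface, if the arm or the gripper's body presses on something with over 40 N, if the wrist force passes 120 N, or if a joint passes its speed limit or range.

## Working session

There is one attempt and no reset: what is moved stays moved. The work goes in short steps, Python scripts to look and compute and a shell command to move; the robot and the scene stay as the last step left them, time stands still between calls to the robot, and variables do not carry over. Pictures are saved under pics/ and viewed, about 8 in all and at most 12, crops included, and the job is handed in when it is done.

```bash
mkdir -p pics
cat > h.py <<'E'
import numpy as np, cv2
from workcell import get_obs, viewer, ctrl, masks_of
def cal(n):
    c=viewer.get_calibration(n); K=np.array([[c['fx'],0,c['cx']],[0,c['fy'],c['cy']],[0,0,1.]])
    return K,cv2.Rodrigues(np.array(c['rvec'],float))[0],np.array(c['tvec'],float)
def cloud(n,depth):
    K,R,t=cal(n); v,u=np.mgrid[0:384,0:512]
    p=np.stack([(u-K[0,2])/K[0,0]*depth,(v-K[1,2])/K[1,1]*depth,depth],-1)
    return (p-t)@R
def proj(n,P):
    K,R,t=cal(n); q=np.atleast_2d(P)@R.T+t; q=q@K.T; return q[:,:2]/q[:,2:]
E
python3 - <<'E'
from h import *
P={}
for n in ('top','side'):
    im,d=viewer.get_image(n); cv2.imwrite(f'pics/{n}0.png',im[:,:,::-1]); np.savez(f'{n}0.npz',im=im,d=d)
    C=cloud(n,d)
    print(n,'cam at',(-cal(n)[1].T@cal(n)[2]).round())
    for th in ('stop_base','handle','post_centre','tray_floor','turret','pointer','bowling_ball','caliper','chuck_key','tape_roll','post_low'):
        for m in masks_of(n,th)[:3]:
            px=m['pixels']&(d>0)
            q=C[px]
            if len(q): print(th,round(m['score'],2),np.round(m['location']),px.sum(),'med',np.median(q,0).round(),'lo',np.percentile(q,2,axis=0).round(),'hi',np.percentile(q,98,axis=0).round())
print(get_obs())
E
```

```text
top cam at [ 489.  -59. 1179.]
stop_base 0.73 [265. 252.] 1540 med [ 516. -100.   18.] lo [ 436. -204.   -0.] hi [641. -32.  41.]
stop_base 0.29 [272. 225.] 2366 med [ 547. -121.   45.] lo [ 489. -181.   34.] hi [614. -54. 132.]
handle 0.79 [274. 226.] 2402 med [ 548. -120.   44.] lo [ 489. -181.   34.] hi [616. -54. 132.]
post_centre 0.6 [262. 202.] 138 med [593. -91. 140.] lo [ 583. -106.   68.] hi [607. -79. 146.]
post_centre 0.58 [254. 161.] 135 med [701. -78.  95.] lo [694. -91.  28.] hi [715. -66. 105.]
post_centre 0.46 [199. 207.] 172 med [591.  61.  90.] lo [579.  50.   1.] hi [609.  77. 105.]
turret 0.61 [271. 226.] 2467 med [ 548. -121.   44.] lo [ 489. -182.   34.] hi [618. -54. 132.]
pointer 0.83 [267. 248.] 1367 med [ 513. -102.   18.] lo [ 442. -205.    7.] hi [639. -33.  41.]
pointer 0.72 [113. 170.] 205 med [703. 288.  11.] lo [672. 244.  -2.] hi [720. 316.  19.]
bowling_ball 0.87 [426. 200.] 7404 med [ 594. -445.  208.] lo [ 505. -547.  127.] hi [ 691. -369.  237.]
caliper 0.78 [217. 139.] 786 med [768.  22.   9.] lo [668. -10.  -1.] hi [849.  69.  16.]
chuck_key 0.7
[... 1803 characters left out ...]
lo [ 487. -268.    5.] hi [644. -47. 130.]
{'t': 1.2, 'qpos': array([-1.26795075e+00,  4.23117740e-01,  1.62991104e+00, -4.47872168e-05,
        1.08859829e+00, -1.90226122e-02]), 'qvel': array([ 0.0008548 , -0.00082417,  0.00141332,  0.00039787,  0.00059428,
        0.00087075]), 'joint_torque': array([ 3.09428617e-05, -5.44584846e+01, -2.74043888e+01,  6.44408399e-02,
        1.67993893e-02, -1.57542365e-05]), 'ee_pos': array([ 197.7042275 , -592.88096793,  222.65962911]), 'orientation': array([ 2.54871060e+00, -1.83673868e+00, -8.06546405e-05]), 'ft_force': array([-0.12813245,  0.01245011, -0.13575354]), 'moment': array([-0.02408944, -0.00903084, -0.03419666]), 'width': 87.95619217926925}
```

View pics/top0.png

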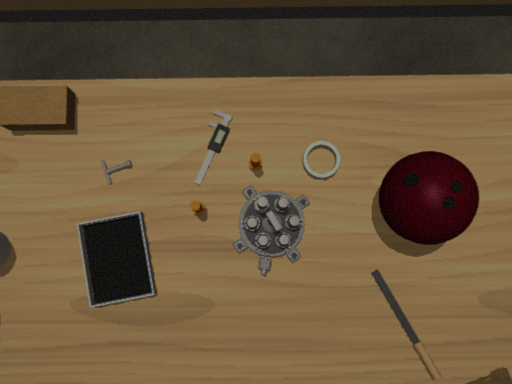

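View pics/side0.png

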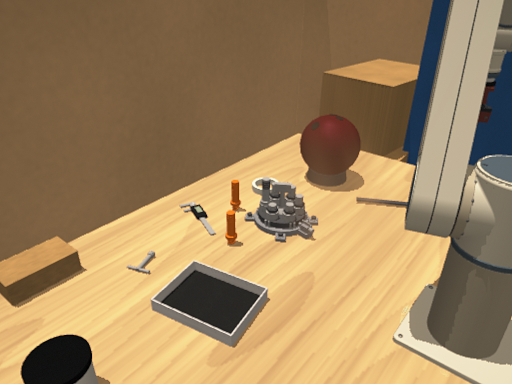

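Top picture: the turret is around (272,224), with its plunger block at (265,265). Candidates for the tallest post are the steel one at (262,202), and the orange ones at (254,161) and (197,208). The steel one fits: it stands on the turret and its top is about 142 mm high. I'll confirm this in a crop and measure it accurately.

```bash
cat >> h.py <<'E'
from scipy.optimize import least_squares
def measure(d,c0,n='top',verbose=True):
    "turret axis, handle and post tops from a depth picture"
    C=cloud(n,d); q=C[(d>0)]
    q=q[np.hypot(*(q[:,:2]-c0).T)<150]
    r=np.hypot(*(q[:,:2]-c0).T)
    h=q[(r<35)&(q[:,2]>122)&(q[:,2]<137)]
    if len(h)>5:
        hc,ev,_=cv2.minAreaRect(h[:,:2].astype(np.float32)); 
        _,_,V=np.linalg.svd(h[:,:2]-h[:,:2].mean(0)); print('handle n',len(h),h.mean(0).round(1),'rect',np.round(hc,1),np.round(ev,1),'dir',np.degrees(np.arctan2(V[0,1],V[0,0])).round(1))
    p=q[(q[:,2]>137)&(q[:,2]<150)]; p=p[np.hypot(*(p[:,:2]-c0).T)<80]
    if len(p): print('post top n',len(p),p.mean(0).round(1),'rect',cv2.minAreaRect(p[:,:2].astype(np.float32))[:2])
    return q
E
python3 - <<'E'
from h import *
D=np.load('top0.npz'); d=D['d']; im=D['im']
q=measure(d,np.array([548,-120.]))
b=q[(q[:,2]>15)&(q[:,2]<30)]; print('base ring n',len(b))
t=q[(q[:,2]>34)&(q[:,2]<41)&(np.hypot(q[:,0]-548,q[:,1]+120)<85)]
print('disc circle',cv2.minEnclosingCircle(t[:,:2].astype(np.float32)),np.median(t[:,2]))
for lo,hi in((60,75),(75,90),(90,118)):
    s=q[(q[:,2]>lo)&(q[:,2]<hi)]; print(lo,len(s))
f=q[(np.hypot(q[:,0]-548,q[:,1]+120)>86)&(q[:,2]>25)]; print('block',len(f),f.mean(0).round(1),f.min(0).round(1),f.max(0).round(1))
c=cv2.resize(im[160:290,200:340],None,fx=4,fy=4,interpolation=cv2.INTER_CUBIC)
c=np.clip(c.astype(float)*1.7,0,255).astype(np.uint8)
cv2.imwrite('pics/crop_top.png',c[:,:,::-1])
S=np.load('side0.npz'); measure(S['d'],np.array([548,-120.]),'side')
# tray from top masks
C=cloud('top',d); 
m=masks_of('top','tray_floor'); print(len(m))
r=C[(d>0)]; w=r[(r[:,2]>24)&(r[:,2]<40)&(abs(r[:,0]-471)<150)&(abs(r[:,1]-285)<130)]
print('tray rim',len(w),cv2.minAreaRect(w[:,:2].astype(np.float32)))
E
```

```text
handle n 148 [ 553.5 -118.6  131. ] rect [ 554.1 -118.6] [47.1 16.7] dir -148.8
post top n 83 [596.9 -93.  141.9] rect ((596.8300170898438, -92.63284301757812), (20.562053680419922, 21.21470069885254))
base ring n 921
disc circle ((546.3153076171875, -118.45372772216797), 83.02902221679688) 38.10878059785301
60 468
75 166
90 270
block 148 [ 467.9 -100.1   37.2] [ 427.7 -196.3   25.3] [694.2 -33.2  54.2]
handle n 82 [ 553.9 -114.1  128.6] rect [ 555.8 -116.3] [46.8 20.7] dir -148.5
post top n 35 [596.9 -89.3 141.4] rect ((596.4479370117188, -89.41151428222656), (22.70166015625, 23.616750717163086))
0
tray rim 537 ((469.847412109375, 272.3651428222656), (210.3013458251953, 162.04100036621094), 10.37295913696289)
```

View pics/crop_top.png

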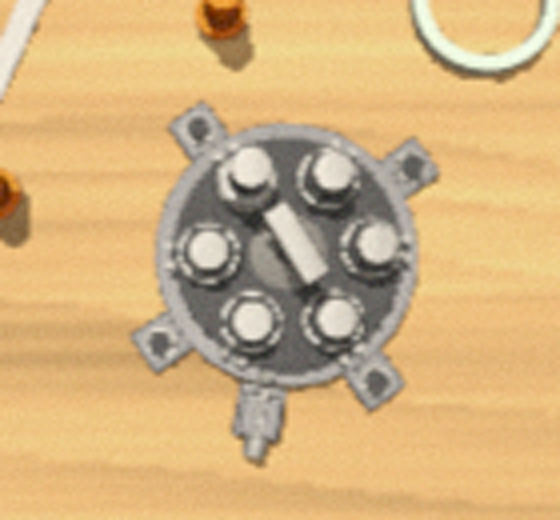

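The crop shows the steel post with the collar at crop (250,170). It is taller than its neighbours, sits on the turret, and the handle at (295,240) points at it, so it's the one meant. The orange ones at (222,15) and (0,195) are look-alikes off the turret. The plunger block is at (260,420). Next I'll fix the front direction and work out the first move.

```bash
cat >> h.py <<'E'
from scipy.spatial.transform import Rotation as Ro
def tool(target=None,yaw=None,o=None):
    "shift in tool axes (cm) to target TCP and az (deg) to the yaw of tool x"
    o=o or get_obs(); R=Ro.from_rotvec(o['orientation']).as_matrix()
    y=np.degrees(np.arctan2(R[1,0],R[0,0]))
    print('t',round(o['t'],2),'tcp',np.round(o['ee_pos'],1),'yaw',y.round(2),'tilt',np.degrees(np.arccos(-R[2,2])).round(2),'w',round(o['width'],1),'F',np.round(o['ft_force'],1),'M',np.round(o['moment'],2),'q6',np.degrees(o['qpos'][5]).round(1))
    if target is not None: print('shift cm',(R.T@(np.array(target,float)-o['ee_pos'])/10).round(2))
    if yaw is not None: print('az',round(y-yaw,2))
    return R
E
python3 - <<'E'
from h import *
D=np.load('top0.npz'); d=D['d']; C=cloud('top',d); q=C[d>0]; c=np.array([553.5,-118.5])
v=q[:,:2]-c; r=np.hypot(*v.T); a=np.degrees(np.arctan2(v[:,1],v[:,0]))%360
k=(r>80)&(r<131)&(abs(a-170)<25)&(q[:,2]>12)
print('block mean ang',k.sum(), np.median(a[k]), a[k].mean(), 'r',r[k].min(),r[k].max())
f=k&(q[:,2]>41); print('fin',f.sum(),q[f].mean(0),a[f].mean(),r[f].mean())
# lugs: fit four-fold square symmetric pattern: r 92..120, z 5..25, away from block
l=(r>90)&(r<125)&(q[:,2]>6)&(q[:,2]<30)&(abs(a-170)>25)
for s in range(0,360,90):
    m=l&(abs((a-(34+s)+180)%360-180)<22)
    print('lug',s,m.sum(),q[m].mean(0).round(1),a[m].mean() if s else ((a[m]+180)%360-180).mean())
t=(r<84)&(q[:,2]>14)&(q[:,2]<44)&(r>55)
base=q[(r<100)&(r>60)&(q[:,2]>14)&(q[:,2]<45)]
R=tool([553.5,-118.5,190],-59)
print(Ro.from_rotvec(get_obs()['orientation']).as_matrix().round(3))
E
```

```text
block mean ang 222 168.905099298879 169.1210479029843 r 80.00011671249428 128.03523362846596
fin 26 [454.2234827  -99.7322353   45.72875891] 169.26138675904215 101.10682736373448
lug 0 105 [636.5 -61.1  14.7] 34.635445236724166
lug 90 101 [497.3 -35.5  14.7] 124.11788156573331
lug 180 102 [ 470.6 -175.    15.1] 214.24146304750946
lug 270 105 [ 610.5 -201.2   15. ] 304.5479108416875
t 1.25 tcp [ 197.7 -592.9  222.7] yaw -71.56 tilt 0.0 w 88.3 F [-0.1  0.4  0. ] M [-0.05  0.02 -0.02] q6 -1.1
shift cm [-33.75 -48.76   3.27]
az -12.56
[[ 0.316 -0.949 -0.   ]
 [-0.949 -0.316 -0.   ]
 [-0.     0.    -1.   ]]
```

```bash
python3 -m inch '[{"tx":-3.38,"ty":-4.88,"jaw":0.5},{"tx":-3.38,"ty":-4.88,"jaw":0.5},{"tx":-3.38,"ty":-4.88,"jaw":0.5},{"tx":-3.38,"ty":-4.88,"jaw":0.5},{"tx":-3.38,"ty":-4.88,"jaw":0.5},{"tx":-3.38,"ty":-4.88,"jaw":0.5},{"tx":-3.38,"ty":-4.88,"jaw":0.5},{"tx":-3.38,"ty":-4.88,"jaw":0.5},{"tx":-3.38,"ty":-4.88,"jaw":0.5},{"tx":-3.38,"ty":-4.88,"jaw":0.5},{"az":-6.3,"jaw":0.5},{"az":-6.3,"jaw":0.5}]'
python3 - <<'E'
from h import *
tool([553.6,-118.4,104],-59)
E
```

```text
t 1.25 tcp [ 197.7 -592.9  222.7] yaw -71.56 tilt 0.0 w 88.3 F [-0.1  0.4  0. ] M [-0.05  0.02 -0.02] q6 -1.1
shift cm [-33.76 -48.77  11.87]
az -12.56$[0]: bad value
```

```bash
python3 -m inch '[{"tx":-3.38,"ty":-4.88,"tz":0,"ax":0,"ay":0,"az":0,"jaw":0.5}]'
```

```text
t: 1.38
ee_pos: [232.5, -547.3, 222.7]
orientation: [2.544, -1.841, 0.002]
ft_force: [0.9, 0.2, 0.5]
width: 81.1
```

All keys are required.

```bash
python3 -m inch '[{"tx":-3.38,"ty":-4.88,"tz":0,"ax":0,"ay":0,"az":0,"jaw":0.5},{"tx":-3.38,"ty":-4.88,"tz":0,"ax":0,"ay":0,"az":0,"jaw":0.5},{"tx":-3.38,"ty":-4.88,"tz":0,"ax":0,"ay":0,"az":0,"jaw":0.5},{"tx":-3.38,"ty":-4.88,"tz":0,"ax":0,"ay":0,"az":0,"jaw":0.5},{"tx":-3.38,"ty":-4.88,"tz":0,"ax":0,"ay":0,"az":0,"jaw":0.5},{"tx":-3.38,"ty":-4.88,"tz":0,"ax":0,"ay":0,"az":0,"jaw":0.5},{"tx":-3.38,"ty":-4.88,"tz":0,"ax":0,"ay":0,"az":0,"jaw":0.5},{"tx":-3.38,"ty":-4.88,"tz":0,"ax":0,"ay":0,"az":0,"jaw":0.5},{"tx":-3.38,"ty":-4.88,"tz":0,"ax":0,"ay":0,"az":0,"jaw":0.5},{"tx":0,"ty":0,"tz":0,"ax":0,"ay":0,"az":-6.3,"jaw":0.5},{"tx":0,"ty":0,"tz":0,"ax":0,"ay":0,"az":-6.3,"jaw":0.5},{"tx":0,"ty":0,"tz":0,"ax":0,"ay":0,"az":0,"jaw":0.5}]'
python3 - <<'E'
from h import *
tool([553.6,-118.4,104],-59)
E
```

```text
t: 2.88
ee_pos: [553.8, -117.7, 222.7]
orientation: [-2.734, 1.547, 0.0]
ft_force: [-0.6, 0.0, 0.4]
width: 44.1
t 2.88 tcp [ 553.8 -117.7  222.7] yaw -58.99 tilt 0.0 w 44.1 F [-0.6  0.   0.4] M [-0.03 -0.   -0.03] q6 45.8
shift cm [ 0.05  0.06 11.87]
az 0.01
```

```bash
python3 -m inch '[{"tx":0.05,"ty":0.06,"tz":4,"ax":0,"ay":0,"az":0,"jaw":0.5},{"tx":0,"ty":0,"tz":4,"ax":0,"ay":0,"az":0,"jaw":0.5},{"tx":0,"ty":0,"tz":2,"ax":0,"ay":0,"az":0,"jaw":0.5},{"tx":0,"ty":0,"tz":1.7,"ax":0,"ay":0,"az":0,"jaw":0.5},{"tx":0,"ty":0,"tz":0,"ax":0,"ay":0,"az":0,"jaw":0.5},{"tx":0,"ty":0,"tz":0,"ax":0,"ay":0,"az":0,"jaw":0},{"tx":0,"ty":0,"tz":0,"ax":0,"ay":0,"az":0,"jaw":0},{"tx":0,"ty":0,"tz":0,"ax":0,"ay":0,"az":0,"jaw":0},{"tx":0,"ty":0,"tz":0,"ax":0,"ay":0,"az":0,"jaw":0},{"tx":0,"ty":0,"tz":0,"ax":0,"ay":0,"az":0,"jaw":0}]'
python3 - <<'E'
from h import *
tool([553.6,-118.4,104],79.2)
E
```

```text
t: 4.12
ee_pos: [554.4, -119.4, 106.4]
orientation: [-2.735, 1.546, -0.004]
ft_force: [1.5, -4.7, 3.1]
width: 16.1
t 4.12 tcp [ 554.4 -119.4  106.4] yaw -58.97 tilt 0.13 w 16.1 F [ 1.5 -4.7  3.1] M [-0.68 -0.09 -0.02] q6 45.7
shift cm [-0.13  0.02  0.24]
az -138.17
```

```bash
python3 -m inch '[{"tx":0.1,"ty":0,"tz":0,"ax":0,"ay":0,"az":-5,"jaw":0},{"tx":0,"ty":0,"tz":0,"ax":0,"ay":0,"az":-10,"jaw":0},{"tx":0,"ty":0,"tz":0,"ax":0,"ay":0,"az":-10,"jaw":0},{"tx":0,"ty":0,"tz":0,"ax":0,"ay":0,"az":-10,"jaw":0},{"tx":0,"ty":0,"tz":0,"ax":0,"ay":0,"az":-10,"jaw":0},{"tx":0,"ty":0,"tz":0,"ax":0,"ay":0,"az":-10,"jaw":0},{"tx":0,"ty":0,"tz":0,"ax":0,"ay":0,"az":-10,"jaw":0},{"tx":0,"ty":0,"tz":0,"ax":0,"ay":0,"az":-10,"jaw":0},{"tx":0,"ty":0,"tz":0,"ax":0,"ay":0,"az":-10,"jaw":0},{"tx":0,"ty":0,"tz":0,"ax":0,"ay":0,"az":-10,"jaw":0},{"tx":0,"ty":0,"tz":0,"ax":0,"ay":0,"az":-10,"jaw":0},{"tx":0,"ty":0,"tz":0,"ax":0,"ay":0,"az":-10,"jaw":0}]'
python3 - <<'E'
from h import *
tool([554.2,-119.4,107],79.2)
E
```

```text
t: 5.62
ee_pos: [558.2, -119.2, 106.5]
orientation: [2.766, 1.481, 0.012]
ft_force: [14.7, 4.6, -6.8]
width: 15.9
t 5.62 tcp [ 558.2 -119.2  106.5] yaw 56.31 tilt 0.48 w 15.9 F [14.7  4.6 -6.8] M [ 0.62 -2.08 -0.12] q6 -69.7
shift cm [-0.24 -0.32 -0.06]
az -22.89
```

```bash
python3 -m inch '[{"tx":0.16,"ty":0.19,"tz":0,"ax":0,"ay":0,"az":0,"jaw":0},{"tx":0,"ty":0,"tz":0,"ax":0,"ay":0,"az":-10,"jaw":0},{"tx":0,"ty":0,"tz":0,"ax":0,"ay":0,"az":-8,"jaw":0},{"tx":0,"ty":0,"tz":0,"ax":0,"ay":0,"az":-5.2,"jaw":0},{"tx":0,"ty":0,"tz":0,"ax":0,"ay":0,"az":0,"jaw":0},{"tx":0,"ty":0,"tz":0,"ax":0,"ay":0,"az":0,"jaw":0}]'
python3 - <<'E'
from h import *
tool([556.5,-118.2,107],79.2)
im,d=viewer.get_image('top'); cv2.imwrite('pics/t1.png',cv2.resize(im[140:300,180:360,::-1],None,fx=4,fy=4,interpolation=cv2.INTER_CUBIC))
im,d=viewer.get_image('side');measure(d,np.array([553.5,-118.5]),'side')
E
```

```text
t: 6.38
ee_pos: [557.8, -118.3, 106.4]
orientation: [2.42, 2.002, 0.004]
ft_force: [4.8, 4.5, 2.1]
width: 16.2
t 6.38 tcp [ 557.8 -118.3  106.4] yaw 79.21 tilt 0.16 w 16.2 F [4.8 4.5 2.1] M [ 0.77 -0.6   0.13] q6 -92.5
shift cm [-0.01 -0.13 -0.06]
az 0.01
handle n 86 [ 548.9 -110.9  130. ] rect [ 551.3 -114.4] [38.7 32.2] dir -135.7
post top n 91 [ 533.6 -111.   142.7] rect ((532.3467407226562, -114.25580596923828), (37.770015716552734, 74.67660522460938))
```

View pics/t1.png

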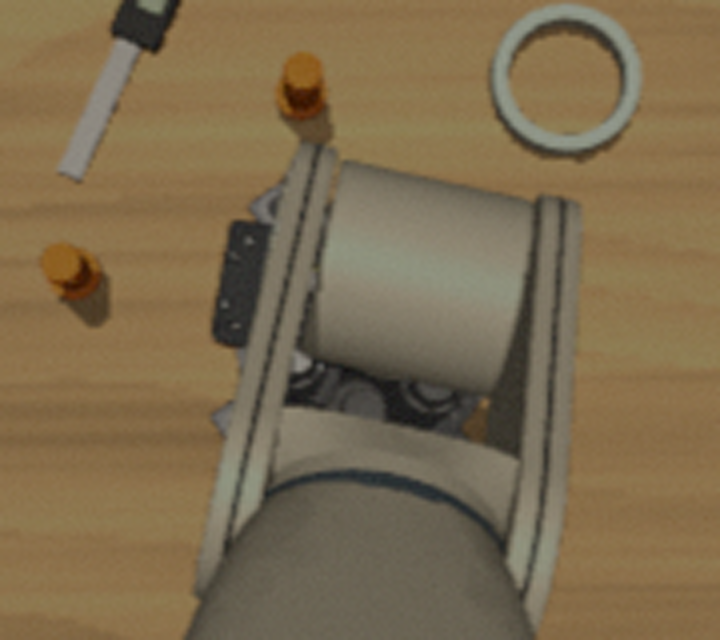

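The arm hides the posts: only two show, around (300,360) and (432,390). I'll let go, lift and move aside to check the click.

```bash
python3 -m inch '[{"tx":0,"ty":0,"tz":0,"ax":0,"ay":0,"az":0,"jaw":0.5},{"tx":0,"ty":0,"tz":0,"ax":0,"ay":0,"az":0,"jaw":0.5},{"tx":0,"ty":0,"tz":0,"ax":0,"ay":0,"az":0,"jaw":0.5},{"tx":0,"ty":0,"tz":-4,"ax":0,"ay":0,"az":0,"jaw":0.5},{"tx":0,"ty":0,"tz":-5,"ax":0,"ay":0,"az":0,"jaw":0.5},{"tx":0,"ty":0,"tz":-5,"ax":0,"ay":0,"az":0,"jaw":0.5},{"tx":-5.5,"ty":0,"tz":0,"ax":0,"ay":0,"az":0,"jaw":0.5},{"tx":-5.5,"ty":0,"tz":0,"ax":0,"ay":0,"az":0,"jaw":0.5},{"tx":-5.5,"ty":0,"tz":0,"ax":0,"ay":0,"az":0,"jaw":0.5},{"tx":0,"ty":0,"tz":0,"ax":0,"ay":0,"az":0,"jaw":0.5}]'
python3 - <<'E'
from h import *
tool()
c=np.array([553.5,-118.5])
for n in('top','side'):
    im,d=viewer.get_image(n); cv2.imwrite(f'pics/{n}2.png',cv2.resize(im[140:300,180:360,::-1],None,fx=4,fy=4,interpolation=cv2.INTER_CUBIC)); np.savez(n+'2.npz',im=im,d=d)
    print(n); measure(d,c,n)
E
```

```text
t: 7.72
ee_pos: [524.6, -284.5, 245.5]
orientation: [2.424, 1.998, -0.001]
ft_force: [-0.7, 0.1, 0.0]
width: 43.9
t 7.72 tcp [ 524.6 -284.5  245.5] yaw 78.97 tilt 0.03 w 43.9 F [-0.7  0.1  0. ] M [ 0.08 -0.19 -0.01] q6 -108.6
top
handle n 147 [ 553.9 -118.4  131.2] rect [ 554.2 -118.6] [15.9 47.8] dir 170.5
post top n 87 [ 504.8 -110.2  142. ] rect ((505.0516662597656, -110.22460174560547), (21.14803123474121, 22.563751220703125))
side
handle n 76 [ 553.5 -114.1  128.9] rect [ 555.3 -116.1] [18.2 48.4] dir 170.5
post top n 36 [ 504.5 -106.   141.1] rect ((506.42681884765625, -108.22118377685547), (23.518823623657227, 19.53030014038086))
```

View pics/top2.png

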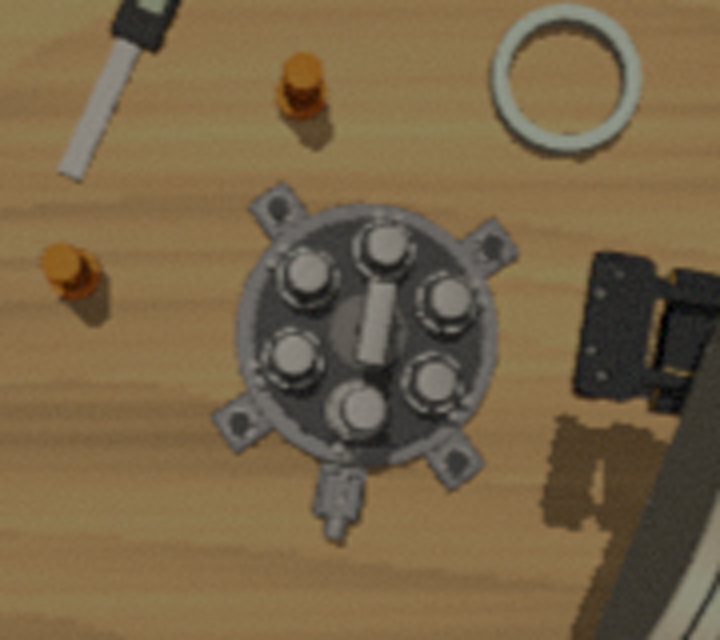

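The top view shows the tall post at (362,408), at the front facing the plunger block at (340,500). The handle direction is 170.5° against a fin and lug front of about 169.3°, so it's clicked in within tolerance. Next I'll approach the post.

Run:
```python
from h import *
tool([505.3,-110.0,170],38.5)
```

```text
t 7.83 tcp [ 525.1 -281.4  245.3] yaw 79.14 tilt 0.06 w 43.9 F [0.9 0.4 1. ] M [ 0.03 -0.12 -0.02] q6 -108.5
shift cm [16.45 -5.17  7.55]
az 40.64
```

```bash
python3 -m inch '[{"tx":4.11,"ty":-1.29,"tz":0,"ax":0,"ay":0,"az":0,"jaw":0.5},{"tx":4.11,"ty":-1.29,"tz":0,"ax":0,"ay":0,"az":0,"jaw":0.5},{"tx":4.11,"ty":-1.29,"tz":0,"ax":0,"ay":0,"az":0,"jaw":0.5},{"tx":4.11,"ty":-1.29,"tz":0,"ax":0,"ay":0,"az":0,"jaw":0.5},{"tx":0,"ty":0,"tz":0,"ax":0,"ay":0,"az":10.2,"jaw":0.5},{"tx":0,"ty":0,"tz":2.5,"ax":0,"ay":0,"az":10.2,"jaw":0.5},{"tx":0,"ty":0,"tz":2.5,"ax":0,"ay":0,"az":10.2,"jaw":0.5},{"tx":0,"ty":0,"tz":2.5,"ax":0,"ay":0,"az":10.2,"jaw":0.5},{"tx":0,"ty":0,"tz":0,"ax":0,"ay":0,"az":0,"jaw":0.5},{"tx":0,"ty":0,"tz":0,"ax":0,"ay":0,"az":0,"jaw":0.5},{"tx":0,"ty":0,"tz":0,"ax":0,"ay":0,"az":0,"jaw":0.5}]'
python3 - <<'E'
from h import *
tool([505.3,-110.0,108],38.5)
E
```

```text
t: 9.2
ee_pos: [506.4, -110.0, 171.8]
orientation: [2.964, 1.037, 0.003]
ft_force: [-0.2, -0.8, 0.3]
width: 43.8
t 9.2 tcp [ 506.4 -110.   171.8] yaw 38.57 tilt 0.11 w 43.8 F [-0.2 -0.8  0.3] M [-0.03 -0.09 -0.01] q6 -52.2
shift cm [-0.09 -0.08  6.38]
az 0.07
```

```bash
python3 -m inch '[{"tx":-0.09,"ty":-0.08,"tz":2.5,"ax":0,"ay":0,"az":0,"jaw":0.5},{"tx":0,"ty":0,"tz":2.3,"ax":0,"ay":0,"az":0,"jaw":0.5},{"tx":0,"ty":0,"tz":1.5,"ax":0,"ay":0,"az":0,"jaw":0.5},{"tx":0,"ty":0,"tz":0,"ax":0,"ay":0,"az":0,"jaw":0.5},{"tx":0,"ty":0,"tz":0,"ax":0,"ay":0,"az":0,"jaw":0},{"tx":0,"ty":0,"tz":0,"ax":0,"ay":0,"az":0,"jaw":0},{"tx":0,"ty":0,"tz":0,"ax":0,"ay":0,"az":0,"jaw":0},{"tx":0,"ty":0,"tz":0,"ax":0,"ay":0,"az":0,"jaw":0}]'
python3 - <<'E'
from h import *
tool([505.3,-110.0,108],38.5)
E
```

```text
t: 10.2
ee_pos: [505.3, -110.1, 108.4]
orientation: [2.966, 1.034, 0.003]
ft_force: [1.9, 2.3, 4.9]
width: 23.3
t 10.2 tcp [ 505.3 -110.1  108.4] yaw 38.43 tilt 0.11 w 23.3 F [1.9 2.3 4.9] M [ 0.41 -0.44  0.03] q6 -52.1
shift cm [ 0.   -0.01  0.04]
az -0.07
```

```bash
python3 -m inch '[{"tx":0,"ty":0,"tz":-0.037,"ax":0,"ay":0,"az":-8.4,"jaw":0},{"tx":0,"ty":0,"tz":-0.037,"ax":0,"ay":0,"az":-8.4,"jaw":0},{"tx":0,"ty":0,"tz":-0.037,"ax":0,"ay":0,"az":-8.4,"jaw":0},{"tx":0,"ty":0,"tz":-0.037,"ax":0,"ay":0,"az":-8.4,"jaw":0},{"tx":0,"ty":0,"tz":-0.037,"ax":0,"ay":0,"az":-8.4,"jaw":0},{"tx":0,"ty":0,"tz":-0.037,"ax":0,"ay":0,"az":-8.4,"jaw":0},{"tx":0,"ty":0,"tz":-0.037,"ax":0,"ay":0,"az":-8.4,"jaw":0},{"tx":0,"ty":0,"tz":-0.037,"ax":0,"ay":0,"az":-8.4,"jaw":0},{"tx":0,"ty":0,"tz":-0.037,"ax":0,"ay":0,"az":-8.4,"jaw":0},{"tx":0,"ty":0,"tz":-0.037,"ax":0,"ay":0,"az":-8.4,"jaw":0},{"tx":0,"ty":0,"tz":0,"ax":0,"ay":0,"az":0,"jaw":0}]'
python3 - <<'E'
from h import *
tool()
im,d=viewer.get_image('side'); measure(d,np.array([505.,-110.]),'side'); cv2.imwrite('pics/s3.png',cv2.resize(im[110:290,180:380,::-1],None,fx=4,fy=3.3,interpolation=cv2.INTER_CUBIC))
E
```

```text
t: 11.58
ee_pos: [505.1, -110.3, 111.4]
orientation: [1.514, 2.751, 0.001]
ft_force: [2.4, 0.9, -3.1]
width: 23.6
t 11.57 tcp [ 505.1 -110.3  111.4] yaw 122.37 tilt 0.08 w 23.6 F [ 2.4  0.9 -3.1] M [ 0.25 -0.9   0.02] q6 -136.0
handle n 60 [508.1 -99.8 129.1] rect [ 512.5 -101.7] [16.4 55.8] dir 157.5
post top n 29 [493.5 -92.2 142.7] rect ((493.5696105957031, -92.36073303222656), (19.97287940979004, 5.719258785247803))
```

View pics/s3.png

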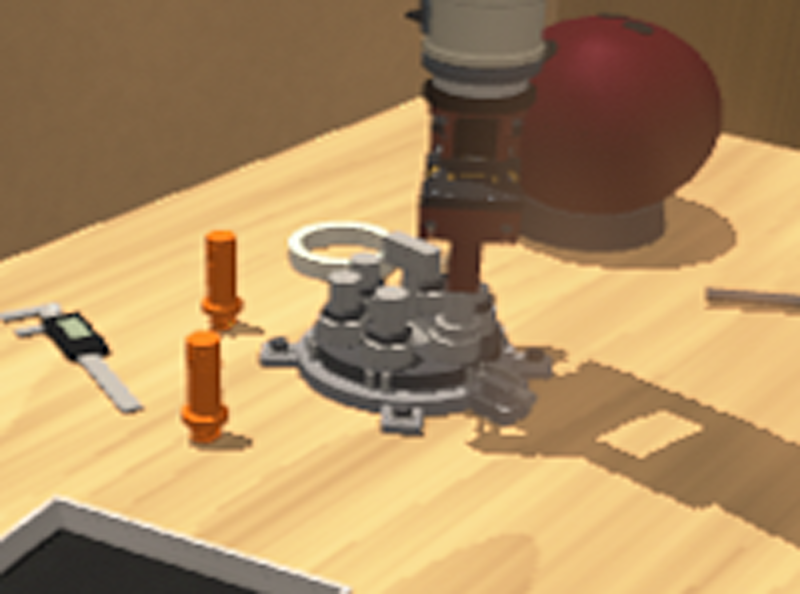

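The side view shows the finger on the post at about (462,260), handle clear at (415,250), and the collar at (460,315) raised. Next: let go, swing back, regrip and do the second stroke.

```bash
python3 -m inch '[{"tx":0,"ty":0,"tz":0,"ax":0,"ay":0,"az":0,"jaw":0.5},{"tx":0,"ty":0,"tz":0,"ax":0,"ay":0,"az":0,"jaw":0.5},{"tx":0,"ty":0,"tz":0,"ax":0,"ay":0,"az":0,"jaw":0.5},{"tx":0,"ty":0,"tz":0,"ax":0,"ay":0,"az":10.5,"jaw":0.5},{"tx":0,"ty":0,"tz":0,"ax":0,"ay":0,"az":10.5,"jaw":0.5},{"tx":0,"ty":0,"tz":0,"ax":0,"ay":0,"az":10.5,"jaw":0.5},{"tx":0,"ty":0,"tz":0,"ax":0,"ay":0,"az":10.5,"jaw":0.5},{"tx":0,"ty":0,"tz":0,"ax":0,"ay":0,"az":10.5,"jaw":0.5},{"tx":0,"ty":0,"tz":0,"ax":0,"ay":0,"az":10.5,"jaw":0.5},{"tx":0,"ty":0,"tz":0,"ax":0,"ay":0,"az":10.5,"jaw":0.5},{"tx":0,"ty":0,"tz":0,"ax":0,"ay":0,"az":10.5,"jaw":0.5},{"tx":0,"ty":0,"tz":0,"ax":0,"ay":0,"az":0,"jaw":0.5}]'
python3 -m inch '[{"tx":0,"ty":0,"tz":0,"ax":0,"ay":0,"az":0,"jaw":0},{"tx":0,"ty":0,"tz":0,"ax":0,"ay":0,"az":0,"jaw":0},{"tx":0,"ty":0,"tz":0,"ax":0,"ay":0,"az":0,"jaw":0},{"tx":0,"ty":0,"tz":0,"ax":0,"ay":0,"az":0,"jaw":0}]'
python3 -m inch '[{"tx":0,"ty":0,"tz":-0.037,"ax":0,"ay":0,"az":-8.4,"jaw":0},{"tx":0,"ty":0,"tz":-0.037,"ax":0,"ay":0,"az":-8.4,"jaw":0},{"tx":0,"ty":0,"tz":-0.037,"ax":0,"ay":0,"az":-8.4,"jaw":0},{"tx":0,"ty":0,"tz":-0.037,"ax":0,"ay":0,"az":-8.4,"jaw":0},{"tx":0,"ty":0,"tz":-0.037,"ax":0,"ay":0,"az":-8.4,"jaw":0},{"tx":0,"ty":0,"tz":-0.037,"ax":0,"ay":0,"az":-8.4,"jaw":0},{"tx":0,"ty":0,"tz":-0.037,"ax":0,"ay":0,"az":-8.4,"jaw":0},{"tx":0,"ty":0,"tz":-0.037,"ax":0,"ay":0,"az":-8.4,"jaw":0},{"tx":0,"ty":0,"tz":-0.037,"ax":0,"ay":0,"az":-8.4,"jaw":0},{"tx":0,"ty":0,"tz":-0.037,"ax":0,"ay":0,"az":-8.4,"jaw":0},{"tx":0,"ty":0,"tz":0,"ax":0,"ay":0,"az":0,"jaw":0}]'
python3 - <<'E'
from h import *
tool()
E
```

```text
t: 13.12
ee_pos: [504.3, -110.1, 111.4]
orientation: [-2.966, -1.036, 0.0]
ft_force: [0.5, 0.4, 0.2]
width: 44.0
t: 13.62
ee_pos: [505.0, -110.0, 111.4]
orientation: [2.966, 1.035, 0.002]
ft_force: [2.4, 2.6, -1.8]
width: 23.7
t: 15.0
ee_pos: [505.4, -110.4, 115.3]
orientation: [1.513, 2.751, 0.001]
ft_force: [3.9, 0.0, -2.1]
width: 23.3
t 15.0 tcp [ 505.4 -110.4  115.3] yaw 122.39 tilt 0.11 w 23.3 F [ 3.9  0.  -2.1] M [ 0.03 -1.02  0.02] q6 -136.0
```

```bash
python3 -m inch '[{"tx":0,"ty":0,"tz":-0.2,"ax":0,"ay":0,"az":0,"jaw":0},{"tx":0,"ty":0,"tz":-0.2,"ax":0,"ay":0,"az":0,"jaw":0},{"tx":0,"ty":0,"tz":0,"ax":0,"ay":0,"az":0,"jaw":0}]'
python3 - <<'E'
from h import *
tool()
E
```

```text
t: 15.38
ee_pos: [504.9, -110.2, 119.4]
orientation: [1.513, 2.752, 0.0]
ft_force: [4.2, 0.3, -2.6]
width: 23.0
t 15.38 tcp [ 504.9 -110.2  119.4] yaw 122.39 tilt 0.05 w 23.0 F [ 4.2  0.3 -2.6] M [ 0.14 -1.16  0.01] q6 -136.0
```

The force is about the post's weight, so it's free. Now I'll lift it out, slowly at first.

```bash
python3 -m inch '[{"tx":0,"ty":0,"tz":-0.5,"ax":0,"ay":0,"az":0,"jaw":0},{"tx":0,"ty":0,"tz":-0.5,"ax":0,"ay":0,"az":0,"jaw":0},{"tx":0,"ty":0,"tz":-0.5,"ax":0,"ay":0,"az":0,"jaw":0},{"tx":0,"ty":0,"tz":-0.8,"ax":0,"ay":0,"az":0,"jaw":0},{"tx":0,"ty":0,"tz":-1,"ax":0,"ay":0,"az":0,"jaw":0},{"tx":0,"ty":0,"tz":-2,"ax":0,"ay":0,"az":0,"jaw":0},{"tx":0,"ty":0,"tz":-3,"ax":0,"ay":0,"az":0,"jaw":0},{"tx":0,"ty":0,"tz":-2,"ax":0,"ay":0,"az":0,"jaw":0},{"tx":0,"ty":0,"tz":0,"ax":0,"ay":0,"az":0,"jaw":0}]'
python3 - <<'E'
from h import *
tool([470,272,222])
c=np.array([553.5,-118.5])
for n in('top','side'):
    im,d=viewer.get_image(n); cv2.imwrite(f'pics/{n}4.png',cv2.resize(im[90:310,170:390,::-1],None,fx=2.7,fy=2.7,interpolation=cv2.INTER_CUBIC))
    print(n); measure(d,c,n)
E
```

```text
t: 16.5
ee_pos: [505.5, -110.4, 223.9]
orientation: [1.511, 2.75, 0.001]
ft_force: [0.4, 0.2, -4.0]
width: 23.3
t 16.5 tcp [ 505.5 -110.4  223.9] yaw 122.44 tilt 0.21 w 23.3 F [ 0.4  0.2 -4. ] M [ 0.04 -0.1   0.06] q6 -136.1
shift cm [34.17 17.52  0.15]
top
side
handle n 77 [ 552.7 -113.5  128.9] rect [ 554.9 -115.1] [17.2 48.7] dir 170.6
```

View pics/side4.png

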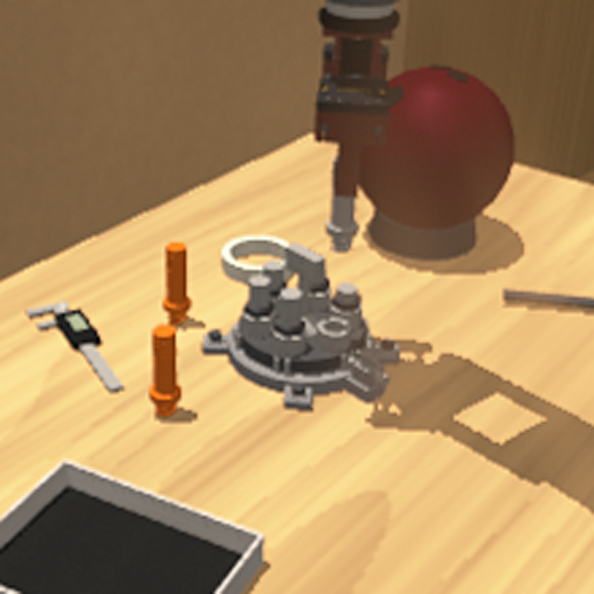

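Side view: the post hangs straight in the gripper with its foot at (340,245), the empty socket is at (330,325), and the turret hasn't moved (170.6°). On to the tray.

```bash
python3 -m inch '[{"tx":2.2,"ty":1.1,"tz":0,"ax":0,"ay":0,"az":0,"jaw":0},{"tx":4.0,"ty":2.05,"tz":0,"ax":0,"ay":0,"az":0,"jaw":0},{"tx":4.5,"ty":2.3,"tz":0,"ax":0,"ay":0,"az":0,"jaw":0},{"tx":4.5,"ty":2.3,"tz":0,"ax":0,"ay":0,"az":0,"jaw":0},{"tx":4.5,"ty":2.3,"tz":0,"ax":0,"ay":0,"az":0,"jaw":0},{"tx":4.5,"ty":2.3,"tz":0,"ax":0,"ay":0,"az":0,"jaw":0},{"tx":4.5,"ty":2.3,"tz":0,"ax":0,"ay":0,"az":0,"jaw":0},{"tx":3.5,"ty":1.8,"tz":0,"ax":0,"ay":0,"az":0,"jaw":0},{"tx":2.0,"ty":1.1,"tz":0,"ax":0,"ay":0,"az":0,"jaw":0},{"tx":0,"ty":0,"tz":0,"ax":0,"ay":0,"az":0,"jaw":0},{"tx":0,"ty":0,"tz":0,"ax":0,"ay":0,"az":0,"jaw":0}]'
python3 - <<'E'
from h import *
tool([470,272,78])
E
```

```text
t: 17.98
ee_pos: [468.6, 271.8, 221.1]
orientation: [-1.512, -2.753, 0.003]
ft_force: [0.9, -0.8, -2.7]
width: 23.4
t 17.98 tcp [468.6 271.8 221.1] yaw 122.44 tilt 0.13 w 23.4 F [ 0.9 -0.8 -2.7] M [ 0.09 -0.13 -0.01] q6 -93.6
shift cm [-0.06  0.17 14.31]
```

```bash
python3 -m inch '[{"tx":0,"ty":0,"tz":3,"ax":0,"ay":0,"az":0,"jaw":0},{"tx":0,"ty":0,"tz":4,"ax":0,"ay":0,"az":0,"jaw":0},{"tx":0,"ty":0,"tz":3.5,"ax":0,"ay":0,"az":0,"jaw":0},{"tx":0,"ty":0,"tz":2,"ax":0,"ay":0,"az":0,"jaw":0},{"tx":0,"ty":0,"tz":1.5,"ax":0,"ay":0,"az":0,"jaw":0},{"tx":0,"ty":0,"tz":0.2,"ax":0,"ay":0,"az":0,"jaw":0},{"tx":0,"ty":0,"tz":0.1,"ax":0,"ay":0,"az":0,"jaw":0},{"tx":0,"ty":0,"tz":0,"ax":0,"ay":0,"az":0,"jaw":0}]'
python3 - <<'E'
from h import *
tool()
im,d=viewer.get_image('side'); cv2.imwrite('pics/s5.png',cv2.resize(im[150:370,90:330,::-1],None,fx=2.7,fy=2.7,interpolation=cv2.INTER_CUBIC))
E
```

```text
t: 18.98
ee_pos: [469.7, 272.9, 79.9]
orientation: [1.512, 2.753, 0.002]
ft_force: [0.9, 1.0, -4.3]
width: 23.5
t 18.98 tcp [469.7 272.9  79.9] yaw 122.44 tilt 0.09 w 23.5 F [ 0.9  1.  -4.3] M [ 0.08 -0.1   0.03] q6 -93.5
```

View pics/s5.png

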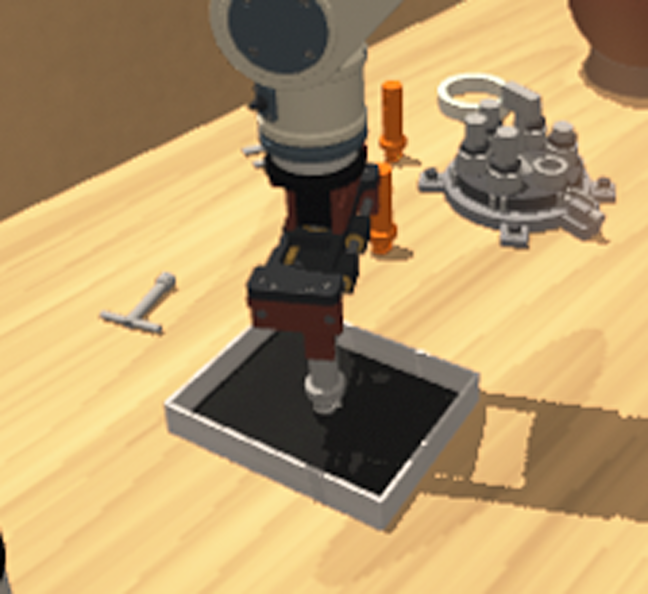

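The view shows the post upright over the tray middle, foot at (325,408), just above the floor. I'll lower it until it touches.

```bash
python3 -m inch '[{"tx":0,"ty":0,"tz":0.25,"ax":0,"ay":0,"az":0,"jaw":0},{"tx":0,"ty":0,"tz":0.2,"ax":0,"ay":0,"az":0,"jaw":0},{"tx":0,"ty":0,"tz":0,"ax":0,"ay":0,"az":0,"jaw":0},{"tx":0,"ty":0,"tz":0,"ax":0,"ay":0,"az":0,"jaw":0}]'
python3 -m inch '[{"tx":0,"ty":0,"tz":0.15,"ax":0,"ay":0,"az":0,"jaw":0},{"tx":0,"ty":0,"tz":0,"ax":0,"ay":0,"az":0,"jaw":0}]'
```

```text
t: 19.52
ee_pos: [469.1, 272.7, 74.5]
orientation: [-1.512, -2.753, 0.0]
ft_force: [-0.9, -1.1, -3.3]
width: 23.6
t: 19.77
ee_pos: [469.6, 272.9, 74.1]
orientation: [1.512, 2.753, 0.001]
ft_force: [-2.7, -0.5, 6.8]
width: 23.4
```

Contact at z = 74.1 (+6.8 N). Releasing and retreating upward.

```bash
python3 -m inch '[{"tx":0,"ty":0,"tz":-0.05,"ax":0,"ay":0,"az":0,"jaw":0},{"tx":0,"ty":0,"tz":0,"ax":0,"ay":0,"az":0,"jaw":0.3},{"tx":0,"ty":0,"tz":0,"ax":0,"ay":0,"az":0,"jaw":0.6},{"tx":0,"ty":0,"tz":0,"ax":0,"ay":0,"az":0,"jaw":0.6},{"tx":0,"ty":0,"tz":0,"ax":0,"ay":0,"az":0,"jaw":0.6},{"tx":0,"ty":0,"tz":-2,"ax":0,"ay":0,"az":0,"jaw":0.6},{"tx":0,"ty":0,"tz":-4,"ax":0,"ay":0,"az":0,"jaw":0.6},{"tx":0,"ty":0,"tz":-6,"ax":0,"ay":0,"az":0,"jaw":0.6},{"tx":0,"ty":0,"tz":-5,"ax":0,"ay":0,"az":0,"jaw":0.6},{"tx":4,"ty":4,"tz":0,"ax":0,"ay":0,"az":0,"jaw":0.6},{"tx":4,"ty":4,"tz":0,"ax":0,"ay":0,"az":0,"jaw":0.6},{"tx":0,"ty":0,"tz":0,"ax":0,"ay":0,"az":0,"jaw":0.6}]'
python3 - <<'E'
from h import *
tool()
for n in ('top','side'):
    im,d=viewer.get_image(n); C=cloud(n,d); q=C[d>0]
    p=q[(abs(q[:,0]-470)<90)&(abs(q[:,1]-272)<65)&(q[:,2]>60)&(q[:,2]<125)]; print(n,'post',len(p),p.mean(0),p.max(0))
    measure(d,np.array([553.5,-118.5]),n)
    if n=='side': cv2.imwrite('pics/s6.png',cv2.resize(im[150:370,90:370,::-1],None,fx=2.7,fy=2.7,interpolation=cv2.INTER_CUBIC))
E
```

```text
t: 21.28
ee_pos: [494.1, 386.2, 243.5]
orientation: [1.509, 2.755, 0.002]
ft_force: [-0.1, -0.9, -0.5]
width: 52.7
t 21.27 tcp [494.1 386.2 243.5] yaw 122.6 tilt 0.09 w 52.7 F [-0.1 -0.9 -0.5] M [ 0.12 -0.12 -0.02] q6 -85.7
top post 138 [467.8883117  268.90605143  97.66115914] [479.69053945 284.0897161  111.35843123]
handle n 147 [ 553.8 -118.4  131.2] rect [ 554.2 -118.6] [16.  47.7] dir 170.2
side post 236 [464.49279822 278.35854813  89.3076003 ] [479.44174541 287.0181995  109.43238198]
handle n 79 [ 553.2 -113.8  128.8] rect [ 554.6 -115.9] [19.  48.6] dir 170.5
```

View pics/s6.png

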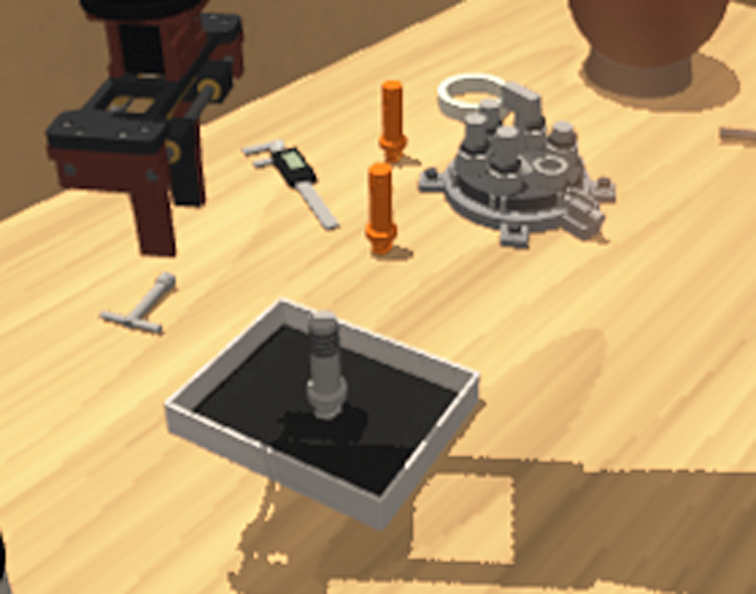

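The post stands upright in the middle of the tray with its foot at (325,410). The empty socket at (550,163) is at the front, the turret is unmoved (170.2–170.5°) and the gripper is clear of everything. Handing in.

```bash
python3 -c "
from h import *
print(ctrl.close_job())"
```

```text
the job is handed in; nothing more can be done
None
```

The job is done and handed in at about 21 s of the 72 s allowed; `close_job` reports no verdict.

- **Turret:** I pinched the handle and turned it 138° anticlockwise until the tallest post was at the front.
- **Post:** I unscrewed it in two strokes of 84°, lifted it out, and set it down upright in the tray. I let go once the force showed it touching the floor.

**Last checks:**
- **In the tray:** the post stands upright within a few mm of the tray's middle, with its top at about 108–111 mm, so it rests on the floor.
- **Turret after release:** the handle direction reads 170.2–170.5°. The front reads about 169.3° from the fin and lugs. That difference of about 1° (1 mm at the socket) is inside the 4 mm tolerance.
- **Bystanders:** they looked undisturbed in the pictures, but I did not re-measure their positions. The gripper ended open and touching nothing.

**Disagreements:**
- **Cameras:** the side camera reads y about 3–5 mm higher than the top camera on the turret handle and the front post, more than the stated calibration error.
- **During the turn:** the TCP drifted about 4 mm, with up to about 15 N sideways. I corrected this before finishing the turn.

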